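# Nip a spacer ring in the bench gauge with its thumbwheel

## Task

Set the bright steel ring flat on the bed of the green bench gauge, midway across it between the sliding jaw and the dark anvil, and let go of it. Then, with a fingertip on the small exposed rim of the brass thumbwheel, roll the rim towards the anvil, stroke after stroke and pressing only lightly, until the jaw has pushed the ring fully home against the anvil and nips it there, so that the wheel will roll no further. Do not push the jaw itself, do not press hard on the wheel, leave the other two bushes alone, and take the hand away.

Things in the scene. Friction and masses are not known exactly. Their poses are not given: they have to be found in the camera images.
- ring: bright steel spacer ring, loose, standing flat on the bench: outer diameter 40 mm, bore 24 mm, height 30 mm, 0.13 to 0.25 kg. Origin at the centre of its underside, z up along the bore
- gauge: green bench gauge, fixed, 240 mm (its x) by 90 mm, bed 25 mm thick; origin at the centre of its underside. Its +x runs from the thumbwheel end to the anvil end. Dark flat anvil, 44 mm wide, 28 mm high, its face at x = 65 mm looking to -x; steel jaw in the middle; grey wheel housing 70 x 57 mm centred at x = -75 mm, its top 42 mm above the bed
- nest (a point): point on top of the gauge bed (25 mm above the bench), at x = 45 mm, y = 0 of the gauge: the centre of the ring's underside when the ring is fully home, touching the anvil face. Best set the ring down 5 mm short of home (towards the jaw), fingers on its two sides along the gauge's y, where there is free room; from there the jaw pushes it home
- jaw: sliding jaw, 34 mm wide, 22 mm thick, 31 mm high, red stripe; origin on the bed at the middle of its flat face, which looks to the anvil (+x of the gauge). 20 mm from the nest point when closed on a ring that is home, 30 to 35 mm at the start. Slides along the gauge's x with 3 N drag, only with the wheel; stays where left
- rim_top (a point): nominal top of the thumbwheel's rim, 75 mm above the bench, at x = -75 mm, y = 0 of the gauge. Brass knurled wheel, radius 20 mm, 12 mm wide, axle along the gauge's y, in a slot of the grey housing, nominally 8 mm proud of it. It is shimmed differently each time: the true top is up to 4.5 mm higher or lower than this point, to be found by touch
- wheel (a joint): turn of the thumbwheel, rad, grows as the rim top goes towards the anvil: about 0 when nipped, -1.3 to -0.8 at the start; 12 mm of jaw closing per rad (0.6 mm per mm of rim). Rigidly mounted: approach slowly (under 10 mm/s). A tip pressing 7 to 10 N (over 15 is too hard), drawn along the gauge's +x, carries the rim for about its own width; lift, go back, repeat. Once nipped, it stalls and the tip slips
- bush_brass: brass bush, 40 mm diameter, 26 mm high, loose on the bench, to be left alone. Origin at the centre of its underside
- bush_black: black plastic bush, 44 mm diameter, 24 mm high, loose on the bench, to be left alone. Origin at the centre of its underside
Not all that is in view belongs to the job. Leave any pink or red look-alike of the ring alone.

How it is judged:
By the outcome, as a careful person would: the job done as asked, in the order asked, and still so for the second after the job is handed in, with the robot touching nothing.
It also fails if it takes over 67 s, if anything falls off the work surface, if the arm or the gripper's body presses on something with over 40 N, if the wrist force passes 120 N, or if a joint passes its speed limit or range.

## Robot

A 6-joint arm with a two-finger parallel gripper is mounted at the origin on the work surface. World frame = base frame: x ahead of the robot, y to its left, z up, the work surface at z = 0. Lengths are in m, angles in rad, forces in N, time in s.
With the tool pointing down it reaches from about 0.275 to 0.85 m from the base axis. Payload 5.2 kg.
Tool frame: the origin (TCP) lies midway between the tips of the shut fingers; the grasp point (between the pads) lies 19 mm behind it; z points along the fingers, y is the direction in which the jaws open and shut (so a half turn about z gives the same grasp; the last joint's range is limited). The gripper opens to 85 mm and grips with 20 to 120 N. Pads are 22 mm wide; open, the fingers measure 114 mm over their backs; the gripper's body (76 mm by 85 mm) begins 54 mm behind the grasp point. The pads swing forward as they close: fully open they stand 13 mm farther back than shut.
Start: joints at [-1.332, 0.259, 1.535, -0, 1.348, -0.203], TCP at [0.235, -0.497, 0.231] pointing down, gripper open.
Joint ranges: [-3.14, 3.14], [-0.91, 2.08], [0.19, 2.58], [-1.22, 4.36], [0.22, 2.71], [-3.12, 3.12]. Speed limits (rad/s): [2.57, 2.57, 3.14, 3.14, 3.14, 3.14].

## Interface

Orientations are given as a unit quaternion [w, x, y, z].
In Python, from cell import env gives the robot as it stands.
- The arm moves only by the shell command python3 -m creep 'ROWS' [FORCE]. ROWS is JSON, a list of rows, each a list of 3 entries, a list of its own where there are three numbers: the shift along the world's x, y, z in units of 40 mm (1.0 is 40 mm), then the turn, a rotation vector about the world's x, y, z in units of 6 degrees (1.0 is 6 degrees), then the closure, from 0 (fully open) to 1 (shut). In form: [[[x, y, z], [rx, ry, rz], jaw], ...]. A call has 1 to 8 rows; each row is the pose to reach, as a shift and turn from the pose commanded when the call began; what a row does not reach only later rows make up. A row lasts 1/8 s, in which the tool goes at most 62.5 mm and 10.7 degrees, less where a joint would pass 70% of its speed; a pose out of reach is approached as far as the arm can. A call with a gripper value outside its range is refused whole. The fingers move at their own pace and stop on an object; FORCE is the grip in N (left out, the last holds). Time passes only in rows, so rows that repeat a pose let the fingers close. It gives the time, the measured TCP pose, the force and the opening at its end, in the units of the state.
- env.sense(): the state, without advancing time (a new reading comes with each control period).
- env.read_camera(name): name is "scene" or "top" or "wrist"; returns (picture, depth): 384x512x3 uint8, red, green, blue; 384x512 float32, m along the optical axis (not along the pixel's ray), 0 where there is no reading.
- env.camera_info(name): a dict with "vfov" (degrees; the focal length in pixels is half the picture's height over the tangent of half this angle, whatever the lens; pixels are square), "cx", "cy" (the principal point, pixels), "R" (3x3) and "t" (3): a world point X has camera coordinates R X + t. Camera axes: x right, y down, z forward; pixel columns grow to the right and rows downward; lengths in m; the calibration is good to about 2 mm. A picture is of the moment at which its call begins: read the wrist's pose just before it. camera_info takes no time and is no camera call; for the wrist camera it gives the pose at the moment of the call.
- env.hand_in(): hands the job in, once; it reports no verdict.
The state is a dict: "t": time; "qpos": joint angles; "dq": joint speeds; "joint_torque": joint torques, N m; "tool_pos": TCP position; "eef_rot": TCP orientation; "wrist_force": force on the tool from outside, world axes, zero at the start; "ft_torque": the same for the moment, N m; "grip_width": finger opening in m.
Only numpy, scipy, OpenCV 4.12 (cv2) and the standard library are available. Lean on these libraries where they do the work, as an engineer would, in place of code of your own. Each camera call takes 0.05 s, during which the arm holds its last target.

## Working session

There is one attempt and no reset: what is moved stays moved. The work goes in short steps, Python scripts to look and compute and a shell command to move; the robot and the scene stay as the last step left them, time stands still between calls to the robot, and variables do not carry over. Pictures are saved under pics/ and viewed, and the job is handed in when it is done.

```bash
ls; mkdir -p pics
python3 - <<'E'
from cell import env
import cv2,numpy as np
s=env.sense(); print(s)
for n in("scene","top","wrist"):
    i=env.camera_info(n); print(n,i)
    p,d=env.read_camera(n)
    cv2.imwrite(f"pics/{n}0.png",p[:,:,::-1]); np.savez(f"pics/{n}0.npz",p=p,d=d,**{k:np.array(v) for k,v in i.items()})
E
```

```text
pics
{'t': 0.0, 'qpos': array([-1.33179309e+00,  2.59386425e-01,  1.53610132e+00, -1.66719790e-05,
        1.34799977e+00, -2.02795866e-01]), 'dq': array([ 0.00208501,  0.00057335, -0.00309559,  0.0005818 ,  0.00011889,
       -0.00045907]), 'joint_torque': array([-1.89259445e-03, -4.46029401e+01, -2.90569210e+01, -4.01461566e-04,
        1.19186385e-02,  8.31097367e-06]), 'tool_pos': array([ 0.23504981, -0.49665022,  0.23044401]), 'eef_rot': array([-9.47130341e-04,  9.75699903e-01,  2.19109110e-01, -2.52779567e-05]), 'wrist_force': array([0.08369972, 0.38712178, 0.08193197]), 'ft_torque': array([-0.01339601,  0.0148241 , -0.06303517]), 'grip_width': 0.08523044546165104}
scene {'vfov': 53.54715170340688, 'cx': 256.1625413082042, 'cy': 189.91854830589273, 'R': array([[ 0.24561004,  0.96936735,  0.00162915],
       [ 0.74481082, -0.18763762, -0.64035066],
       [-0.62042933,  0.15848995, -0.76808097]]), 't': array([-0.05478538, -0.36221062,  1.19278732])}
top {'vfov': 42.32244443618306, 'cx': 250.2837440329593, 'cy': 191.555021304784, 'R': array([[-0.02534269, -0.99953856,  0.01674532],
       [-0.98104289,  0.02164747, -0.19257788],
       [ 0.19212653, -0.02130832, -0.9811388 ]]), 't': array([-0.05694016,  0.5381108 ,  0.91791543])}
wrist {'vfov': 63.37560471388449, 'cx': 256.2630815007708, 'cy': 188.08675355044207, 'R': array([[ 0.42704589, -0.90422619, -0.00260996],
       [-0.86723208, -0.41038819,  0.28193982],
       [-0.25600847, -0.1181378 , -0.95942854]]), 't': array([-0.54985563, -0.0365548 ,  0.38009788])}
```

View pics/scene0.png

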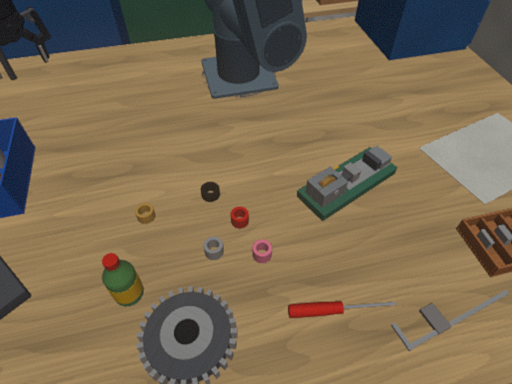

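View pics/top0.png

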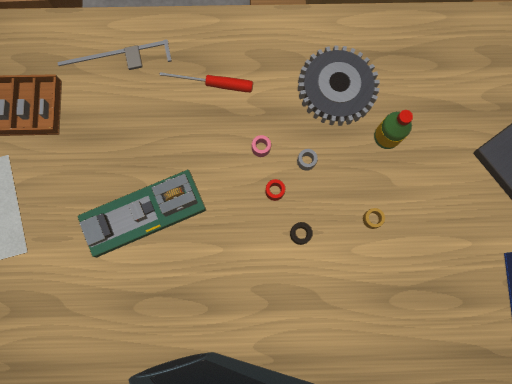

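View pics/wrist0.png

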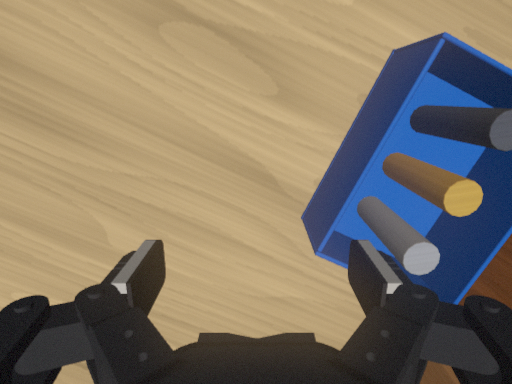

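The top view shows the steel ring at about (307,159). The gauge runs from the wheel at (175,192) to the anvil at about (95,228). The pink (261,146), red (275,189), black (301,233) and brass (374,218) rings are not part of the job.

```bash
cat > h.py <<'E'
import numpy as np,cv2
def ld(f):
    z=np.load(f); return z['p'],z['d'],{k:z[k] for k in('vfov','cx','cy','R','t')}
def foc(i,h=384): return h/2/np.tan(np.radians(float(i['vfov']))/2)
def ray(i,u,v,z):
    f=foc(i); d=np.stack([(np.asarray(u,float)-i['cx'])/f,(np.asarray(v,float)-i['cy'])/f,np.ones(np.shape(u))],-1)@i['R']
    c=-i['R'].T@i['t']; return c+d*((z-c[2])/d[...,2])[...,None]
def cloud(d,i):
    f=foc(i); v,u=np.mgrid[:d.shape[0],:d.shape[1]]
    pc=np.stack([(u-i['cx'])/f*d,(v-i['cy'])/f*d,d],-1)
    return (pc-i['t'])@i['R']
def proj(i,X):
    c=np.asarray(X)@i['R'].T+i['t']; f=foc(i); return c[...,:2]/c[...,2:]*f+np.array([i['cx'],i['cy']])
E
python3 - <<'E'
from h import *
for n in('top','scene'):
    p,d,i=ld(f'pics/{n}0.npz'); W=cloud(d,i); hsv=cv2.cvtColor(p,cv2.COLOR_RGB2HSV)
    # ring
    u0,v0=(307,159) if n=='top' else (213,247)
    m=np.zeros(d.shape,bool); m[v0-16:v0+17,u0-16:u0+17]=1
    m&=(hsv[...,1]<60)&(d>0)
    print(n,'ring z pct',np.percentile(W[m][:,2],[5,50,95]),m.sum())
    r=m&(W[...,2]>0.022)
    q=W[r]; (c,rad)=cv2.minEnclosingCircle(q[:,:2].astype(np.float32)); print(' ring depth circle',c,rad, q[:,:2].mean(0))
    vv,uu=np.nonzero(r); Q=ray(i,uu,vv,0.03)[:,:2].astype(np.float32); print(' ring ray circ',cv2.minEnclosingCircle(Q),Q.mean(0))
    # table z near
    print(' table z',np.median(W[100:110,230:240,2]) if n=='top' else '')
    g=(hsv[...,0]>65)&(hsv[...,0]<95)&(hsv[...,1]>90)
    k,lab,st,_=cv2.connectedComponentsWithStats(g.astype(np.uint8))
    for j in range(1,k):
        if st[j,4]>150: print(' green',st[j])
    bx=(70,165,150,95) if n=='top' else (290,140,115,80)
    x,y,w,h=bx; gm=np.zeros_like(g); gm[y:y+h,x:x+w]=g[y:y+h,x:x+w]
    print(' green z',np.percentile(W[gm][:,2],[5,25,50,75,95]))
    gm&=W[...,2]>0.018
    vv,uu=np.nonzero(gm); Q=ray(i,uu,vv,0.025)[:,:2].astype(np.float32); print(' gauge rect',cv2.minAreaRect(Q)); Q=W[gm][:,:2].astype(np.float32);print(' gauge rect depth',cv2.minAreaRect(Q))
    x0,y0,w,h=bx
    c=cv2.resize(p[y0:y0+h,x0:x0+w],None,fx=5,fy=5,interpolation=cv2.INTER_CUBIC); cv2.imwrite(f'pics/g_{n}.png',c[:,:,::-1])
E
```

```text
top ring z pct [0.00829093 0.02912964 0.03284499] 265
 ring depth circle (0.6088773012161255, -0.1893998235464096) 0.020703861489892006 [ 0.60871157 -0.18806551]
 ring ray circ ((0.6083491444587708, -0.1880570501089096), 0.020440921187400818) [ 0.60859805 -0.18800643]
 table z -8.800321389178776e-05
 green [  78  171  126   85 1783]
 green z [0.02213751 0.02382528 0.02499914 0.02619533 0.02795383]
 gauge rect ((0.5055444836616516, 0.14841225743293762), (0.08771149814128876, 0.23596638441085815), 22.172805786132812)
 gauge rect depth ((0.4251403212547302, 0.11351486295461655), (0.26697683334350586, 0.23851583898067474), 23.441293716430664)
scene ring z pct [0.00452599 0.02560718 0.03063369] 349
 ring depth circle (0.6105526685714722, -0.18735146522521973) 0.019993208348751068 [ 0.61163955 -0.18772241]
 ring ray circ ((0.612751305103302, -0.18910467624664307), 0.021155990660190582) [ 0.6127494 -0.1877663]
 table z 
 green [119   0  93  26 717]
 green [313 164  83  50 651]
 green z [0.01500548 0.02292508 0.02412355 0.02505698 0.02637114]
 gauge rect ((0.5112565755844116, 0.14795079827308655), (0.08851183950901031, 0.2328798621892929), 22.327733993530273)
 gauge rect depth ((0.6921813488006592, -0.019287973642349243), (0.17322033643722534, 0.7381154298782349), 47.6492919921875)
```

View pics/g_top.png

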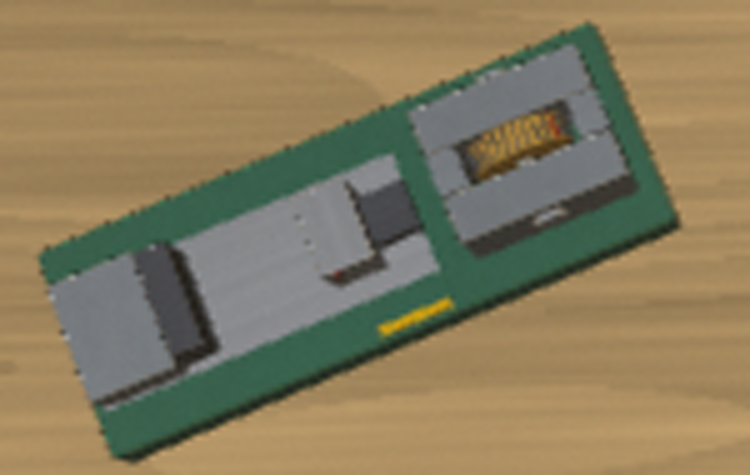

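```bash
python3 -m creep '[[[9.4,7.7,-2],[0,0,14.48],0],[[9.4,7.7,-2],[0,0,14.48],0],[[9.4,7.7,-2],[0,0,14.48],0],[[9.4,7.7,-2],[0,0,14.48],0],[[9.4,7.7,-2],[0,0,14.48],0],[[9.4,7.7,-2],[0,0,14.48],0],[[9.4,7.7,-2],[0,0,14.48],0],[[9.4,7.7,-2],[0,0,14.48],0]]' 60
```

```text
t: 1.15
tool_pos: [0.6126, -0.1873, 0.1505]
eef_rot: [-0.0, 0.562, 0.827, -0.0]
wrist_force: [1.3, -1.9, 0.5]
grip_width: 0.0852
```

```bash
python3 -m creep '[[[0,0,0],[0,0,0],0]]'
python3 - <<'E'
from cell import env
from h import *
i=env.camera_info("wrist");s=env.sense();p,d=env.read_camera("wrist")
cv2.imwrite("pics/w1.png",p[:,:,::-1]);np.savez("pics/w1.npz",p=p,d=d,**{k:np.array(v) for k,v in i.items()})
print(s['tool_pos'],s['eef_rot'],proj(i,np.array([[.61,-.188,.03],[.61,-.188,0]])))
E
```

```text
t: 1.27
tool_pos: [0.6129, -0.1856, 0.1495]
eef_rot: [-0.001, 0.562, 0.827, 0.0]
wrist_force: [0.0, -0.8, -0.6]
grip_width: 0.0855
[ 0.61287208 -0.18558062  0.14950286] [-1.14496947e-03  5.62068276e-01  8.27089975e-01  3.38594588e-04] [[252.31709519 182.8058795 ]
 [252.79762753 174.72455589]]
```

View pics/w1.png

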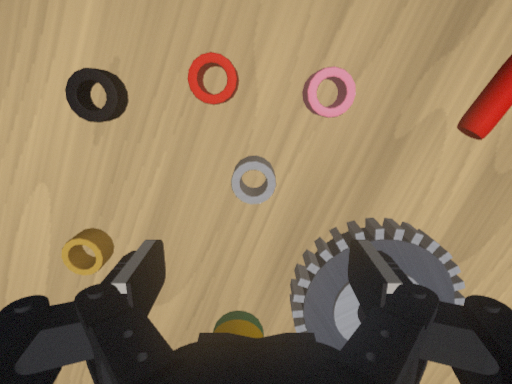

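Run:
```python
from h import *
p,d,i=ld('pics/top0.npz');W=cloud(d,i)
for n,(x0,x1,y0,y1) in dict(gear=(295,382,45,128),bottle=(372,414,106,152)).items():
    q=W[y0:y1,x0:x1].reshape(-1,3);q=q[q[:,2]>.012];print(n,q.min(0),q.max(0),np.median(q,0))
q=W[45:128,295:382].reshape(-1,3);q=q[q[:,2]>.012]; print(np.linalg.norm(q[:,:2]-[.61,-.188],axis=1).min())
# nearest in finger frame
p,d,i=ld('pics/w1.npz');W=cloud(d,i);hsv=cv2.cvtColor(p,cv2.COLOR_RGB2HSV)
m=np.zeros(d.shape,bool);m[150:212,224:284]=1;m&=(hsv[...,1]<60)&(W[...,2]>.024)&(W[...,2]<.036)
vv,uu=np.nonzero(m);Q=ray(i,uu,vv,.03)[:,:2].astype(np.float32);print(m.sum(),np.median(W[m][:,2]),cv2.minEnclosingCircle(Q),Q.mean(0))
Q=W[m][:,:2].astype(np.float32);print(cv2.minEnclosingCircle(Q))
```

```text
gear [ 0.35011086 -0.34817868  0.01201242] [ 0.8565815  -0.04900338  1.00518417] [ 0.76506115 -0.26020151  0.03099954]
bottle [ 0.35011086 -0.38703308  0.01208625] [ 0.71620864 -0.04900338  1.00518417] [ 0.64813448 -0.35077897  0.08717398]
0.09133639144111032
1034 0.030140428880522294 ((0.6107852458953857, -0.1873389631509781), 0.020248793065547943) [ 0.6104608 -0.1872658]
((0.6107228398323059, -0.1877882033586502), 0.019915681332349777)
```

Run:
```python
from cell import env
s=env.sense();print(s['t'],s['tool_pos'],s['eef_rot'],s['dq'])
```

```text
1.325 [ 0.61159168 -0.18740704  0.15005688] [-1.01668267e-03  5.63572694e-01  8.26065818e-01 -2.23049571e-04] [-0.0497474  -0.02779023  0.01871424 -0.01374527  0.00270079  0.01050129]
```

```bash
python3 -m creep '[[[0,0.03,-0.8],[0,0,0],0],[[0,0.03,-1.7],[0,0,0],0],[[0,0.03,-2.5],[0,0,0],0],[[0,0.03,-3.1],[0,0,0],0],[[0,0.03,-3.5],[0,0,0],0],[[0,0.03,-3.7],[0,0,0],0],[[0,0.03,-3.7],[0,0,0],0],[[0,0.03,-3.7],[0,0,0],0]]' 60; python3 -m creep '[[[0,0,0],[0,0,0],0.3],[[0,0,0],[0,0,0],0.8],[[0,0,0],[0,0,0],1],[[0,0,0],[0,0,0],1],[[0,0,0],[0,0,0],1],[[0,0,0],[0,0,0],1]]' 60
```

```text
t: 2.33
tool_pos: [0.6118, -0.1884, 0.0043]
eef_rot: [0.001, 0.565, 0.825, 0.0]
wrist_force: [-0.3, -0.1, 0.0]
grip_width: 0.0854
t: 3.08
tool_pos: [0.6116, -0.1882, 0.004]
eef_rot: [0.001, 0.565, 0.825, 0.0]
wrist_force: [-0.3, 0.0, 4.9]
grip_width: 0.0379
```

```bash
python3 -m creep '[[[0,0,0.3],[0,0,0],1],[[0,0,1],[0,0,0],1],[[0,0,2],[0,0,0],1],[[0,0,3],[0,0,0],1],[[0,0,3.5],[0,0,0],1],[[0,0,3.5],[0,0,0],1],[[0,0,3.5],[0,0,0],1]]'
python3 - <<'E'
from cell import env
from h import *
i=env.camera_info("wrist");s=env.sense();p,d=env.read_camera("wrist")
cv2.imwrite("pics/w2.png",p[:,:,::-1]);np.savez("pics/w2.npz",p=p,d=d,**{k:np.array(v) for k,v in i.items()})
print(s['tool_pos'],s['eef_rot'],s['wrist_force'],s['grip_width'])
W=cloud(d,i); print(W[250:300:10,256])
E
```

```text
t: 3.95
tool_pos: [0.6103, -0.1876, 0.1421]
eef_rot: [-0.001, 0.565, 0.825, -0.0]
wrist_force: [0.5, -0.4, -1.7]
grip_width: 0.0379
[ 0.61033101 -0.18759579  0.14207053] [-1.11792909e-03  5.64580713e-01  8.25377092e-01 -1.53983289e-04] [ 0.45931979 -0.35083033 -1.73746479] 0.037907429398267814
[[ 6.37878123e-01 -2.60036775e-01  5.94210968e-04]
 [ 6.42082983e-01 -2.70880770e-01 -5.41270369e-05]
 [ 6.14821870e-01 -1.98614092e-01  1.48461265e-01]
 [ 6.14769353e-01 -1.98353248e-01  1.57691293e-01]
 [ 6.14804808e-01 -1.98337493e-01  1.65568327e-01]]
```

View pics/w2.png

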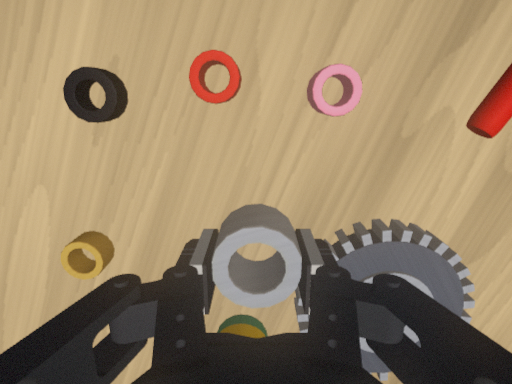

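```bash
python3 - <<'E'
from h import *
p,d,i=ld('pics/w2.npz');W=cloud(d,i)
T=np.array([.6103,-.1876,.1421])
m=np.zeros(d.shape,bool);m[195:315,205:308]=1
q=W[m];q=q[(q[:,2]>.13)&(q[:,2]<.2)];print(np.histogram(q[:,2],bins=14))
hsv=cv2.cvtColor(p,cv2.COLOR_RGB2HSV)
for z in(.166,.168):
    mm=m&(abs(W[...,2]-z)<.004)&(hsv[...,2]>130)
    mm[:,:211]=0;mm[:,302:]=0
    Q=W[mm][:,:2].astype(np.float32)-T[:2].astype(np.float32)
    (c,r)=cv2.minEnclosingCircle(Q);a=np.radians(111.2);ex=np.array([np.cos(a),np.sin(a)]);ey=np.array([ex[1],-ex[0]])
    print(z,mm.sum(),c,r,'toolx',np.dot(c,ex),'tooly',np.dot(c,ey))
E
python3 - <<'E'
from cell import env
s=env.sense();print(s['t'],s['tool_pos'],s['eef_rot'],s['dq'])
E
```

```text
(array([ 168,  286,  352,  392,  434,  471,  483,  525,  658, 3818,  160,
        147,  153,  318]), array([0.13880196, 0.14192179, 0.14504161, 0.14816144, 0.15128127,
       0.1544011 , 0.15752093, 0.16064076, 0.16376059, 0.16688042,
       0.17000025, 0.17312008, 0.17623991, 0.17935974, 0.18247956]))
0.166 3567 (-0.001002662000246346, -0.0002531193313188851) 0.021116752177476883 toolx 0.00012659803764038404 tooly -0.0010263398167716807
0.168 3569 (-0.001002662000246346, -0.0002531193313188851) 0.021116752177476883 toolx 0.00012659803764038404 tooly -0.0010263398167716807
4.0 [ 0.61015779 -0.18750683  0.14161891] [-1.55035915e-03  5.64595363e-01  8.25366362e-01 -2.03623269e-04] [ 0.00019243  0.00807199  0.00130693 -0.00080906  0.00134825  0.00059846]
```

```bash
python3 -m creep '[[[-0.2,0.7,0.4],[0,0,0.16],1],[[-0.6,2,0.8],[0,0,0.16],1],[[-1,3.4,1.2],[0,0,0.16],1],[[-1.5,4.9,1.45],[0,0,0.16],1],[[-1.9,6.4,1.45],[0,0,0.16],1],[[-2.3,7.6,1.45],[0,0,0.16],1],[[-2.45,8.16,1.45],[0,0,0.16],1],[[-2.45,8.16,1.45],[0,0,0.16],1]]'; python3 -m creep '[[[0,0,0],[0,0,0],1],[[0,0,0],[0,0,0],1]]'
python3 - <<'E'
from cell import env
from h import *
i=env.camera_info("wrist");s=env.sense();p,d=env.read_camera("wrist")
cv2.imwrite("pics/w3.png",p[:,:,::-1]);np.savez("pics/w3.npz",p=p,d=d,**{k:np.array(v) for k,v in i.items()})
print(s['tool_pos'],s['eef_rot'],s['wrist_force'],s['grip_width'],s['dq'])
E
```

```text
t: 5.0
tool_pos: [0.5118, 0.1401, 0.2001]
eef_rot: [-0.001, 0.556, 0.831, -0.001]
wrist_force: [-0.3, -0.2, -1.9]
grip_width: 0.0378
t: 5.25
tool_pos: [0.5134, 0.1373, 0.2008]
eef_rot: [-0.0, 0.558, 0.83, -0.0]
wrist_force: [-0.2, 0.1, -1.5]
grip_width: 0.0378
[0.51343952 0.13734338 0.20084022] [-2.35105524e-04  5.58217773e-01  8.29694362e-01 -3.58035535e-04] [-0.21112205  0.0899094  -1.47442098] 0.0377660504533968 [-1.29867270e-03 -1.06162335e-03 -7.69099821e-05  1.50531571e-03
  1.09329621e-03  2.34417766e-03]
```

View pics/w3.png

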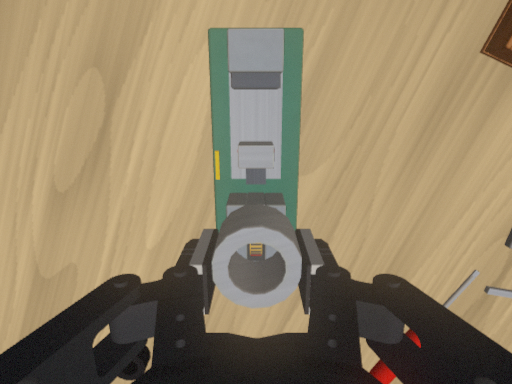

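Run:
```python
from h import *
p,d,i=ld('pics/w3.npz');W=cloud(d,i);hsv=cv2.cvtColor(p,cv2.COLOR_RGB2HSV)
g=(hsv[...,0]>65)&(hsv[...,0]<95)&(hsv[...,1]>80)&(hsv[...,2]>60)
g[215:]=0
L=[];R=[]
for v in range(40,195,5):
    u=np.nonzero(g[v])[0]
    if len(u): L.append((u[0]-.5,v));R.append((u[-1]+.5,v))
L=np.array(L);R=np.array(R)
PL=ray(i,L[:,0],L[:,1],.025)[:,:2].astype(np.float32);PR=ray(i,R[:,0],R[:,1],.025)[:,:2].astype(np.float32)
dirs=[]
for P in(PL,PR):
    l=cv2.fitLine(P,cv2.DIST_HUBER,0,.001,.001).ravel();print(l,np.degrees(np.arctan2(l[1],l[0]))%180);dirs.append(l)
T=[]
for u in list(range(213,226,2))+list(range(286,300,2)):
    v=np.nonzero(g[:,u])[0]; T.append((u,v[0]-.5))
T=np.array(T);PT=ray(i,T[:,0],T[:,1],.025)[:,:2]
ang=np.mean([np.degrees(np.arctan2(l[1],l[0]))%180 for l in dirs])
a=np.radians(ang);ex=np.array([np.cos(a),np.sin(a)]);ey=np.array([-ex[1],ex[0]])
yl=PL@ey;yr=PR@ey;print('ang',ang,'width',np.median(yl)-np.median(yr))
yc=(np.median(yl)+np.median(yr))/2; xe=np.median(PT@ex);print('end spread',np.ptp(PT@ex))
O=ex*(xe-.12)+ey*yc
print('origin from end',O,'nest',O+.045*ex,'place',O+.04*ex,'rim',O-.075*ex)
# profile down centre columns
for v in range(26,182,3):
    q=W[v,246:266];q=np.median(q,0);print(v,p[v,256],'gx %.4f gy %.4f z %.4f'%((q[:2]-O)@ex,(q[:2]-O)@ey,q[2]))
```

```text
[0.12192848 0.99253887 0.4974833  0.18481556] 82.99658
[ 0.40593046 -0.91390395  0.5356667   0.18755154] 113.949455Traceback (most recent call last):
  File "<stdin>", line 16, in <module>
IndexError: index 0 is out of bounds for axis 0 with size 0
```

Run:
```python
from h import *
p,d,i=ld('pics/w3.npz');W=cloud(d,i);hsv=cv2.cvtColor(p,cv2.COLOR_RGB2HSV)
print(hsv[100,218],hsv[100,290],hsv[100,150],hsv[35,218])
g=(hsv[...,0]>60)&(hsv[...,0]<95)&(hsv[...,1]>70)
g[215:]=0;g[:,:200]=0;g[:,310:]=0
L=[];R=[]
for v in range(40,195,3):
    u=np.nonzero(g[v])[0]
    if len(u): L.append((u[0]-.5,v));R.append((u[-1]+.5,v))
L=np.array(L);R=np.array(R);print(L[::6],R[::6])
PL=ray(i,L[:,0],L[:,1],.025)[:,:2].astype(np.float32);PR=ray(i,R[:,0],R[:,1],.025)[:,:2].astype(np.float32)
dirs=[]
for P in(PL,PR):
    l=cv2.fitLine(P,cv2.DIST_HUBER,0,.001,.001).ravel();print(l,np.degrees(np.arctan2(l[1],l[0]))%180);dirs.append(l)
T=[]
for u in list(range(212,225,2))+list(range(288,300,2)):
    v=np.nonzero(g[:100,u])[0]
    if len(v): T.append((u,v[0]-.5))
T=np.array(T);PT=ray(i,T[:,0],T[:,1],.025)[:,:2]
ang=np.mean([np.degrees(np.arctan2(l[1],l[0]))%180 for l in dirs])
a=np.radians(ang);ex=np.array([np.cos(a),np.sin(a)]);ey=np.array([-ex[1],ex[0]])
yl=PL@ey;yr=PR@ey;print('ang',ang,'width',np.median(yl)-np.median(yr))
yc=(np.median(yl)+np.median(yr))/2; xe=np.median(PT@ex);print('end spread',np.ptp(PT@ex))
O=ex*(xe-.12)+ey*yc
print('origin from end',O,'nest',O+.045*ex,'place',O+.04*ex,'rim',O-.075*ex)
for v in range(26,182,3):
    q=W[v,246:266];q=np.median(q,0);print(v,p[v,256],'gx %.4f gy %.4f z %.4f'%((q[:2]-O)@ex,(q[:2]-O)@ey,q[2]))
```

```text
[ 75  80 130] [ 75  78 127] [ 19  88 199] [ 70  74 128]
[[212.5  40. ]
 [211.5  58. ]
 [214.5  76. ]
 [212.5  94. ]
 [213.5 112. ]
 [213.5 130. ]
 [214.5 148. ]
 [219.5 166. ]
 [215.5 184. ]] [[301.5  40. ]
 [301.5  58. ]
 [300.5  76. ]
 [299.5  94. ]
 [298.5 112. ]
 [298.5 130. ]
 [297.5 148. ]
 [297.5 166. ]
 [296.5 184. ]]
[ 0.38534677 -0.9227718   0.45590785  0.16542532] 112.665276
[ 0.3778753  -0.92585653  0.53368556  0.19978194] 112.20214
ang 112.43371 width 0.08501539
end spread 0.00552725399150214
origin from end [0.50970874 0.14645982] nest [0.4925361 0.1880543] place [0.49444417 0.18343269] rim [0.5383298  0.07713569]
26 [186 164 124] gx 0.1290 gy 0.0004 z 0.0008
29 [150 151 150] gx 0.1171 gy 0.0002 z 0.0474
32 [149 152 156] gx 0.1148 gy 0.0002 z 0.0475
35 [147 151 154] gx 0.1124 gy 0.0002 z 0.0477
38 [148 150 153] gx 0.1100 gy 0.0003 z 0.0477
41 [148 151 153] gx 0.1077 gy 0.0003 z 0.0474
44 [150 153 157] gx 0.1051 gy 0.0004 z 0.0474
47 [150 153 157] gx 0.1025 gy -0.0004 z 0.0475
50 [147 151 154] gx 0.1005 gy 0.0003 z 0.0471
53 [148 152 156] gx 0.0980 gy 0.0003 z 0.0475
56 
[... 1260 characters left out ...]
164 168] gx 0.0221 gy 0.0019 z 0.0257
140 [156 157 161] gx 0.0188 gy 0.0010 z 0.0254
143 [103  99  95] gx 0.0179 gy 0.0009 z 0.0407
146 [163 163 162] gx 0.0170 gy 0.0008 z 0.0554
149 [161 162 164] gx 0.0144 gy 0.0008 z 0.0559
152 [157 159 164] gx 0.0117 gy 0.0008 z 0.0557
155 [164 165 168] gx 0.0088 gy 0.0009 z 0.0563
158 [166 167 170] gx 0.0060 gy 0.0009 z 0.0562
161 [160 161 163] gx 0.0031 gy 0.0009 z 0.0560
164 [160 162 164] gx 0.0001 gy 0.0009 z 0.0557
167 [151 151 153] gx -0.0027 gy 0.0009 z 0.0560
170 [ 98 100 105] gx -0.0085 gy 0.0011 z 0.0433
173 [ 97  99 104] gx -0.0114 gy 0.0011 z 0.0436
176 [ 98 103 106] gx -0.0147 gy 0.0011 z 0.0434
179 [101 104 108] gx -0.0174 gy 0.0011 z 0.0436
```

Run:
```python
from h import *
p,d,i=ld('pics/w3.npz');W=cloud(d,i)
O=np.array([.50857,.14923]);a=np.radians(112.3);ex=np.array([np.cos(a),np.sin(a)]);ey=np.array([-ex[1],ex[0]])
W2=np.stack([(W[...,:2]-O)@ex,(W[...,:2]-O)@ey,W[...,2]],-1)
sel=np.zeros(d.shape,bool);sel[20:185,200:320]=1
for n,z0,z1,x0,x1 in(('jaw',.053,.059,-.01,.02),('anvil',.051,.056,.06,.09),('back',.045,.05,.08,.13)):
    m=sel&(W2[...,2]>z0)&(W2[...,2]<z1)&(W2[...,0]>x0)&(W2[...,0]<x1)
    q=W2[m]; print(n,m.sum(),'x',np.percentile(q[:,0],[.5,99.5]),'y',np.percentile(q[:,1],[1,99]),
     'rect',cv2.minAreaRect(W[m][:,:2].astype(np.float32)))
m=sel&(abs(W2[...,2]-.0255)<.002)&(W2[...,0]>.02)&(W2[...,0]<.06)&(abs(W2[...,1])<.06)
for a0,b0 in((.02,.03),(.03,.04),(.04,.05),(.05,.06)):
    q=W2[m&(W2[...,0]>a0)&(W2[...,0]<b0)];print(a0,np.percentile(q[:,1],[.5,99.5]),np.percentile(q[:,1],[.5,99.5]).mean())
```

```text
jaw 854 x [-0.00699755  0.01483885] y [-0.01549953  0.01734468] rect ((0.506142258644104, 0.15247821807861328), (0.033206209540367126, 0.022063544020056725), 22.631366729736328)
anvil 842 x [0.06540965 0.07896955] y [-0.02101595  0.02225611] rect ((0.4805760681629181, 0.21580061316490173), (0.043759167194366455, 0.013549990952014923), 22.107669830322266)
back 2407 x [0.0801075  0.11434889] y [-0.02367727  0.02486392] rect ((0.4710642099380493, 0.2390192449092865), (0.050018902868032455, 0.03451552987098694), 22.17330551147461)
0.02 [-0.04313986  0.04515469] 0.0010074146555810147
0.03 [-0.04276939  0.04465366] 0.0009421349269028191
0.04 [-0.04335354  0.04427766] 0.00046206127610316783
0.05 [-0.04308081  0.04479794] 0.0008585611068929293
```

```bash
python3 -m creep '[[[-0.2,0.5,0],[0,0,0.03],1],[[-0.5,1.23,-0.5],[0,0,0.03],1],[[-0.5,1.23,-1.5],[0,0,0.03],1],[[-0.5,1.23,-2.5],[0,0,0.03],1],[[-0.5,1.23,-3.3],[0,0,0.03],1],[[-0.5,1.23,-3.8],[0,0,0.03],1],[[-0.5,1.23,-4.1],[0,0,0.03],1],[[-0.5,1.23,-4.15],[0,0,0.03],1]]'; python3 -m creep '[[[0,0,0],[0,0,0],1],[[0,0,0],[0,0,0],1]]'
python3 - <<'E'
from cell import env
from h import *
s=env.sense();i=env.camera_info("wrist");p,d=env.read_camera("wrist")
cv2.imwrite("pics/w4.png",p[:,:,::-1]);np.savez("pics/w4.npz",p=p,d=d,**{k:np.array(v) for k,v in i.items()})
O=np.array([.5077,.1493]);a=np.radians(112.3);ex=np.array([np.cos(a),np.sin(a)]);ey=np.array([-ex[1],ex[0]])
W=cloud(d,i);hsv=cv2.cvtColor(p,cv2.COLOR_RGB2HSV);T=s['tool_pos']
m=(abs(W[...,2]-(T[2]+.026))<.003)&(hsv[...,2]>130);m[:,:211]=0;m[:,302:]=0;m[:195]=0;m[315:]=0
c,r=cv2.minEnclosingCircle(W[m][:,:2].astype(np.float32));c=np.array(c)-O
print(m.sum(),'ring in gauge',c@ex,c@ey,r,T,s['wrist_force'],s['grip_width'],'tcp g',(T[:2]-O)@ex,(T[:2]-O)@ey)
E
```

```text
t: 6.3
tool_pos: [0.4931, 0.1871, 0.0348]
eef_rot: [-0.0, 0.557, 0.831, -0.0]
wrist_force: [-0.8, 0.3, -1.1]
grip_width: 0.0377
t: 6.55
tool_pos: [0.494, 0.1877, 0.0362]
eef_rot: [0.001, 0.556, 0.831, 0.001]
wrist_force: [0.4, -0.5, -1.6]
grip_width: 0.0381
3545 ring in gauge 0.0406429112727852 -0.0006635597199967896 0.021182024851441383 [0.49395327 0.18769417 0.03623261] [ 0.40381318 -0.459117   -1.5594656 ] 0.03813115828167062 tcp g 0.040738939000697874 -0.0018502921303020516
```

View pics/w4.png

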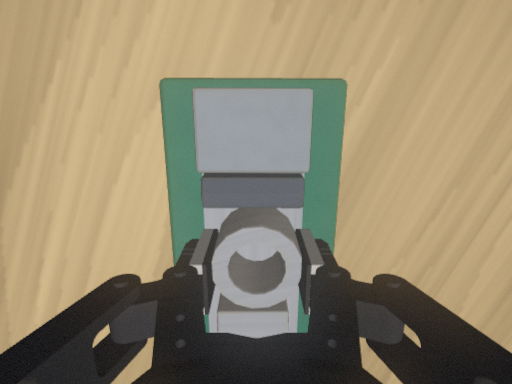

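```bash
python3 -m creep '[[[-0.02,-0.01,-0.04],[0,0,0],1],[[-0.02,-0.01,-0.08],[0,0,0],1],[[-0.02,-0.01,-0.11],[0,0,0],1],[[-0.02,-0.01,-0.11],[0,0,0],1]]'; python3 -m creep '[[[0,0,-0.015],[0,0,0],1],[[0,0,-0.03],[0,0,0],1]]'
```

```text
t: 7.1
tool_pos: [0.4923, 0.1872, 0.0308]
eef_rot: [-0.0, 0.556, 0.831, -0.0]
wrist_force: [0.8, 0.2, -2.1]
grip_width: 0.038
t: 7.35
tool_pos: [0.4924, 0.1872, 0.0297]
eef_rot: [0.0, 0.556, 0.831, 0.0]
wrist_force: [-1.2, -0.3, -1.5]
grip_width: 0.0375
```

```bash
python3 -m creep '[[[0,0,-0.015],[0,0,0],1],[[0,0,-0.03],[0,0,0],1],[[0,0,-0.03],[0,0,0],1]]'
```

```text
t: 7.72
tool_pos: [0.4924, 0.1872, 0.029]
eef_rot: [0.0, 0.556, 0.831, 0.0]
wrist_force: [-1.4, -1.6, 5.1]
grip_width: 0.0378
```

```bash
python3 -m creep '[[[0,0,0],[0,0,0],0.8],[[0,0,0],[0,0,0],0.4],[[0,0,0],[0,0,0],0.1],[[0,0,0],[0,0,0],0],[[0,0,0],[0,0,0],0]]'; python3 -m creep '[[[0,0,0.4],[0,0,0],0],[[0,0,1],[0,0,0],0],[[0,0,2],[0,0,0],0],[[0,0,3],[0,0,0],0],[[0,0,3],[0,0,0],0],[[0,0,3],[0,0,0],0]]'
python3 - <<'E'
from cell import env
from h import *
s=env.sense();i=env.camera_info("wrist");p,d=env.read_camera("wrist")
cv2.imwrite("pics/w5.png",p[:,:,::-1]);np.savez("pics/w5.npz",p=p,d=d,**{k:np.array(v) for k,v in i.items()})
O=np.array([.5077,.1493]);a=np.radians(112.3);ex=np.array([np.cos(a),np.sin(a)]);ey=np.array([-ex[1],ex[0]])
W=cloud(d,i)
G=np.stack([(W[...,:2]-O)@ex,(W[...,:2]-O)@ey,W[...,2]],-1)
m=(G[...,2]>.051)&(G[...,2]<.06)&(abs(G[...,1])<.03)&(G[...,0]>-.03)&(G[...,0]<.085)
for n,x0,x1 in(('jaw',-.02,.0175),('ring',.0185,.0625),('anvil',.0635,.085)):
    q=G[m&(G[...,0]>x0)&(G[...,0]<x1)];print(n,len(q),np.percentile(q[:,:2],[.5,99.5],axis=0),np.median(q[:,2]),cv2.minEnclosingCircle(q[:,:2].astype(np.float32)))
print(s['tool_pos'],s['eef_rot'],s['wrist_force'])
E
```

```text
t: 8.35
tool_pos: [0.4924, 0.1872, 0.0284]
eef_rot: [-0.0, 0.556, 0.831, -0.0]
wrist_force: [-0.5, 0.2, 0.4]
grip_width: 0.0852
t: 9.1
tool_pos: [0.4921, 0.1872, 0.1488]
eef_rot: [0.0, 0.556, 0.831, 0.0]
wrist_force: [-0.5, -0.1, 0.0]
grip_width: 0.0856
jaw 1067 [[-0.00717741 -0.01705952]
 [ 0.01469412  0.01683469]] 0.05570697648532381 ((0.0035234210081398487, -7.11316242814064e-05), 0.019522447139024734)
ring 1237 [[ 0.02229164 -0.01967643]
 [ 0.06051601  0.01850588]] 0.05516365349747813 ((0.04112416133284569, -0.0003379964909981936), 0.019980650395154953)
anvil 1007 [[ 0.06507237 -0.02159665]
 [ 0.07850266  0.02113538]] 0.05333661799787846 ((0.07167477160692215, -0.0003868797793984413), 0.022554993629455566)
[0.49208634 0.18717619 0.14880904] [1.22069791e-04 5.56300399e-01 8.30981251e-01 1.03950334e-04] [-0.45766653 -0.08663669  0.03936932]
```

View pics/w5.png

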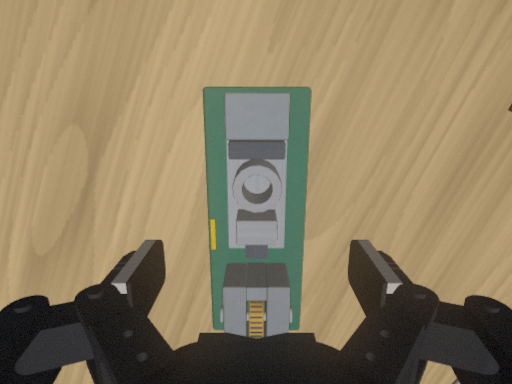

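```bash
python3 -m creep '[[[0.3,-0.8,0],[0,0,0],0.5],[[0.8,-2,0],[0,0,0],1],[[1.15,-2.8,-0.1],[0,0,0],1],[[1.18,-2.87,-0.6],[0,0,0],1],[[1.18,-2.87,-1.2],[0,0,0],1],[[1.18,-2.87,-1.47],[0,0,0],1],[[1.18,-2.87,-1.47],[0,0,0],1],[[1.18,-2.87,-1.47],[0,0,0],1]]' 20; python3 -m creep '[[[0,0,0],[0,0,0],1],[[0,0,0],[0,0,0],1]]'
python3 - <<'E'
from cell import env
from h import *
s=env.sense();print(s['tool_pos'],s['wrist_force'],s['grip_width'])
i=env.camera_info("wrist");p,d=env.read_camera("wrist");cv2.imwrite("pics/w6.png",p[:,:,::-1])
O=np.array([.5077,.1493]);a=np.radians(112.3);ex=np.array([np.cos(a),np.sin(a)]);ey=np.array([-ex[1],ex[0]])
print('tcp g',(s['tool_pos'][:2]-O)@ex,(s['tool_pos'][:2]-O)@ey)
E
```

```text
t: 10.15
tool_pos: [0.54, 0.0726, 0.0902]
eef_rot: [0.0, 0.556, 0.831, 0.0]
wrist_force: [0.5, -0.1, -0.3]
grip_width: 0.0
t: 10.4
tool_pos: [0.54, 0.0725, 0.0904]
eef_rot: [0.001, 0.556, 0.831, 0.0]
wrist_force: [-0.3, -0.5, 0.2]
grip_width: 0.0002
[0.53995265 0.07252326 0.09037034] [-0.34586912 -0.54559418  0.24452197] 0.00019974297555597662
tcp g -0.08327305574287047 -0.0007070574584514965
```

View pics/w6.png

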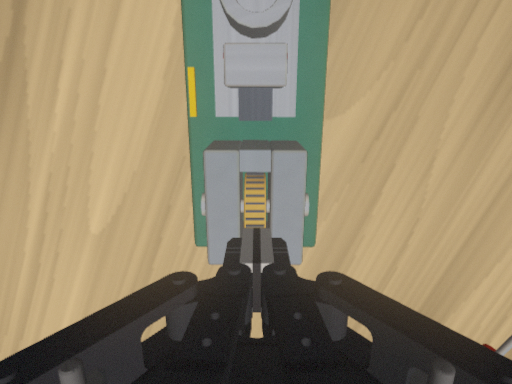

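```bash
python3 -m creep '[[[0,0,-0.04],[0,0,0],1],[[0,0,-0.08],[0,0,0],1],[[0,0,-0.12],[0,0,0],1],[[0,0,-0.16],[0,0,0],1],[[0,0,-0.19],[0,0,0],1],[[0,0,-0.2],[0,0,0],1]]'; python3 -m creep '[[[0,0,-0.0125],[0,0,0],1],[[0,0,-0.025],[0,0,0],1],[[0,0,-0.0375],[0,0,0],1],[[0,0,-0.05],[0,0,0],1]]';  python3 - <<'E'
from h import *
p,d,i=ld('pics/w5.npz')
O=np.array([.5077,.1493]);a=np.radians(112.3);ex=np.array([np.cos(a),np.sin(a)])
for u,v in((222,316),(292,316)):
  print((ray(i,u,v,.055)[:2]-O)@ex)
E
```

```text
t: 11.2
tool_pos: [0.5395, 0.0724, 0.0816]
eef_rot: [-0.0, 0.556, 0.831, -0.0]
wrist_force: [-0.2, -0.1, -0.0]
grip_width: -0.0001
t: 11.7
tool_pos: [0.5396, 0.0724, 0.0797]
eef_rot: [0.0, 0.556, 0.831, 0.0]
wrist_force: [-0.1, -0.4, 0.2]
grip_width: 0.0
-0.07785510086687987
-0.07766962962175304
```

```bash
python3 -m creep '[[[0,0,-0.01],[0,0,0],1],[[0,0,-0.02],[0,0,0],1],[[0,0,-0.02],[0,0,0],1]]'; python3 -m creep '[[[0,0,-0.01],[0,0,0],1],[[0,0,-0.02],[0,0,0],1],[[0,0,-0.02],[0,0,0],1]]'
```

```text
t: 12.08
tool_pos: [0.5396, 0.0724, 0.0789]
eef_rot: [-0.0, 0.556, 0.831, -0.0]
wrist_force: [0.5, -0.2, 0.3]
grip_width: -0.0003
t: 12.45
tool_pos: [0.5395, 0.0724, 0.0781]
eef_rot: [-0.0, 0.556, 0.831, -0.0]
wrist_force: [0.6, 0.3, -0.7]
grip_width: -0.0001
```

```bash
python3 -m creep '[[[0,0,-0.01],[0,0,0],1],[[0,0,-0.02],[0,0,0],1],[[0,0,-0.02],[0,0,0],1]]'
```

```text
t: 12.82
tool_pos: [0.5396, 0.0724, 0.0774]
eef_rot: [0.0, 0.556, 0.831, 0.0]
wrist_force: [0.1, -0.3, -0.5]
grip_width: -0.0001
```

```bash
python3 -m creep '[[[0,0,-0.01],[0,0,0],1],[[0,0,-0.02],[0,0,0],1],[[0,0,-0.02],[0,0,0],1]]'
```

```text
t: 13.2
tool_pos: [0.5397, 0.0724, 0.0772]
eef_rot: [0.0, 0.556, 0.831, 0.0]
wrist_force: [-2.5, -0.7, 5.5]
grip_width: 0.0001
```

```bash
python3 -m creep '[[[0,0,-0.005],[0,0,0],1],[[0,0,-0.005],[0,0,0],1]]'
```

```text
t: 13.45
tool_pos: [0.5397, 0.0724, 0.0771]
eef_rot: [0.0, 0.556, 0.831, 0.0]
wrist_force: [-2.6, -0.3, 8.1]
grip_width: 0.0001
```

```bash
python3 -m creep '[[[-0.01,0.023,0],[0,0,0],1],[[-0.02,0.046,0],[0,0,0],1],[[-0.03,0.07,0],[0,0,0],1]]'
```

```text
t: 13.82
tool_pos: [0.5389, 0.0744, 0.0773]
eef_rot: [0.001, 0.556, 0.831, -0.0]
wrist_force: [-1.3, -3.8, 7.2]
grip_width: 0.0
```

```bash
python3 -m creep '[[[-0.01,0.03,0],[0,0,0],1],[[-0.025,0.06,0],[0,0,0],1],[[-0.035,0.09,0],[0,0,0],1],[[-0.05,0.12,0],[0,0,0],1]]'
```

```text
t: 14.32
tool_pos: [0.5369, 0.0792, 0.0773]
eef_rot: [0.001, 0.556, 0.831, -0.0]
wrist_force: [-1.3, -3.7, 7.7]
grip_width: -0.0002
```

```bash
python3 -m creep '[[[-0.01,0.03,0],[0,0,0],1],[[-0.025,0.06,0],[0,0,0],1],[[-0.035,0.09,0],[0,0,0],1],[[-0.05,0.12,0],[0,0,0],1]]'
python3 - <<'E'
from cell import env
from h import *
s=env.sense();i=env.camera_info("wrist");p,d=env.read_camera("wrist");cv2.imwrite("pics/w7.png",p[:,:,::-1])
O=np.array([.5077,.1493]);a=np.radians(112.3);ex=np.array([np.cos(a),np.sin(a)]);ey=np.array([-ex[1],ex[0]])
print('tcp g',(s['tool_pos'][:2]-O)@ex,(s['tool_pos'][:2]-O)@ey)
E
```

```text
t: 14.82
tool_pos: [0.535, 0.0839, 0.0773]
eef_rot: [0.001, 0.556, 0.831, -0.0]
wrist_force: [-1.9, -2.9, 6.9]
grip_width: -0.0
tcp g -0.07090266235502289 -0.00045184161244088146
```

View pics/w7.png

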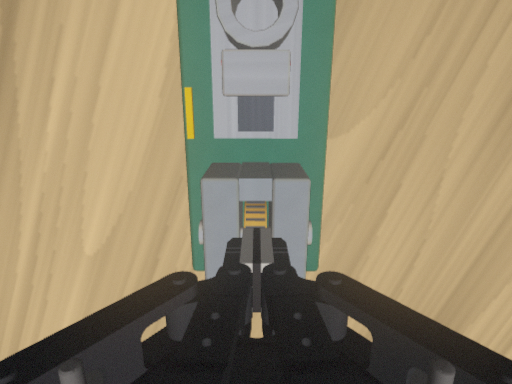

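The jaw has advanced and now sits close to the ring, with its top edge at row ~50 and the ring's lower edge at ~46. I'll continue the stroke to about gx −66.

```bash
python3 -m creep '[[[-0.01,0.03,0],[0,0,0],1],[[-0.025,0.06,0],[0,0,0],1],[[-0.035,0.09,0],[0,0,0],1],[[-0.045,0.11,0],[0,0,0],1]]'; python3 -m creep '[[[0,0,0.04],[0,0,0],1],[[0,0,0.1],[0,0,0],1]]'
```

```text
t: 15.38
tool_pos: [0.5335, 0.0881, 0.0772]
eef_rot: [0.001, 0.556, 0.831, -0.0]
wrist_force: [-0.3, -4.7, 5.1]
grip_width: 0.0003
t: 15.62
tool_pos: [0.5323, 0.0894, 0.0801]
eef_rot: [-0.0, 0.556, 0.831, -0.0]
wrist_force: [1.0, 0.2, -0.3]
grip_width: -0.0001
```

```bash
python3 -m creep '[[[0.08,-0.2,0],[0,0,0],1],[[0.175,-0.42,0],[0,0,0],1],[[0.175,-0.42,0],[0,0,0],1],[[0.175,-0.42,-0.02],[0,0,0],1],[[0.175,-0.42,-0.04],[0,0,0],1],[[0.175,-0.42,-0.06],[0,0,0],1],[[0.175,-0.42,-0.07],[0,0,0],1],[[0.175,-0.42,-0.08],[0,0,0],1]]'; python3 -m creep '[[[0,0,-0.01],[0,0,0],1],[[0,0,-0.018],[0,0,0],1],[[0,0,-0.018],[0,0,0],1]]'
```

```text
t: 16.62
tool_pos: [0.5396, 0.0725, 0.0773]
eef_rot: [0.0, 0.556, 0.831, 0.0]
wrist_force: [-1.6, 0.3, 2.6]
grip_width: 0.0002
t: 17.0
tool_pos: [0.5397, 0.0724, 0.0771]
eef_rot: [0.0, 0.556, 0.831, 0.0]
wrist_force: [-2.4, 0.4, 6.9]
grip_width: -0.0001
```

```bash
python3 -m creep '[[[-0.01,0.02,-0.002],[0,0,0],1],[[-0.02,0.045,-0.002],[0,0,0],1],[[-0.03,0.07,-0.002],[0,0,0],1]]'; python3 -m creep '[[[-0.01,0.025,0],[0,0,0],1],[[-0.02,0.05,0],[0,0,0],1],[[-0.03,0.075,0],[0,0,0],1]]'
```

```text
t: 17.38
tool_pos: [0.5396, 0.074, 0.0773]
eef_rot: [0.002, 0.556, 0.831, -0.0]
wrist_force: [0.8, -4.0, 4.1]
grip_width: -0.0001
t: 17.75
tool_pos: [0.5388, 0.0773, 0.0773]
eef_rot: [0.002, 0.556, 0.831, 0.0]
wrist_force: [1.0, -2.8, 6.7]
grip_width: -0.0002
```

```bash
cat > look.py <<'E'
from cell import env
from h import *
import sys
s=env.sense();i=env.camera_info("wrist");p,d=env.read_camera("wrist");cv2.imwrite(f"pics/{sys.argv[1]}.png",p[:,:,::-1])
O=np.array([.5077,.1493]);a=np.radians(112.3);ex=np.array([np.cos(a),np.sin(a)]);ey=np.array([-ex[1],ex[0]])
print('tcp g',(s['tool_pos'][:2]-O)@ex,(s['tool_pos'][:2]-O)@ey,s['tool_pos'],s['wrist_force'])
W=cloud(d,i);G=np.stack([(W[...,:2]-O)@ex,(W[...,:2]-O)@ey,W[...,2]],-1)
m=(G[...,2]>.0545)&(G[...,2]<.062)&(abs(G[...,1])<.014)&(d>0)
for n,x0,x1 in(('jaw',-.01,.0245),):
    q=G[m&(G[...,0]>x0)&(G[...,0]<x1)]
    if len(q):print(n,len(q),np.percentile(q[:,0],[.5,99.5]))
E
python3 look.py w8
```

```text
tcp g -0.07843171348414871 -0.001439448638512801 [0.53879319 0.07728042 0.07734143] [ 0.98117486 -2.83676147  6.66810815]
jaw 2699 [0.00237698 0.0236505 ]
```

View pics/w8.png

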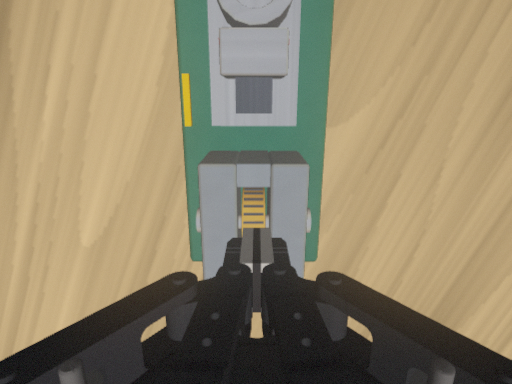

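```bash
python3 -m creep '[[[-0.01,0.025,-0.003],[0,0,0],1],[[-0.02,0.05,-0.003],[0,0,0],1],[[-0.03,0.075,-0.003],[0,0,0],1],[[-0.04,0.1,-0.003],[0,0,0],1]]'; python3 look.py w9;  python3 -m creep '[[[-0.01,0.025,0],[0,0,0],1],[[-0.02,0.05,0],[0,0,0],1],[[-0.03,0.075,0],[0,0,0],1],[[-0.04,0.1,0],[0,0,0],1]]'; python3 look.py w10
```

```text
t: 18.3
tool_pos: [0.5374, 0.0813, 0.0773]
eef_rot: [0.002, 0.556, 0.831, 0.0]
wrist_force: [1.3, -3.9, 5.4]
grip_width: -0.0002
tcp g -0.07420623795856934 -0.001660330049956836 [0.53739417 0.08127369 0.07730386] [ 1.31324593 -3.89041506  5.36235718]
jaw 2655 [0.00234733 0.02398299]
t: 18.85
tool_pos: [0.5358, 0.0853, 0.0773]
eef_rot: [0.002, 0.556, 0.831, 0.0]
wrist_force: [1.4, -3.8, 5.3]
grip_width: 0.0003
tcp g -0.06986226328631838 -0.001717392953878259 [0.53579861 0.08531443 0.07729992] [ 1.39612931 -3.83975962  5.30046026]
jaw 2593 [0.00235197 0.02380996]
```

```bash
python3 -m creep '[[[0,0,0.04],[0,0,0],1],[[0,0,0.08],[0,0,0],1],[[0.07,-0.17,0.08],[0,0,0],1],[[0.13,-0.33,0.08],[0,0,0],1],[[0.13,-0.33,0.08],[0,0,0],1],[[0.13,-0.33,0.06],[0,0,0],1],[[0.13,-0.33,0.04],[0,0,0],1],[[0.13,-0.33,0.02],[0,0,0],1]]'; python3 -m creep '[[[0,0,-0.01],[0,0,0],1],[[0,0,-0.02],[0,0,0],1],[[0,0,-0.02],[0,0,0],1]]'
```

```text
t: 19.9
tool_pos: [0.5392, 0.0731, 0.0772]
eef_rot: [0.0, 0.556, 0.831, -0.0]
wrist_force: [-2.5, -1.1, 6.9]
grip_width: 0.0004
t: 20.27
tool_pos: [0.5392, 0.073, 0.0772]
eef_rot: [0.0, 0.556, 0.831, 0.0]
wrist_force: [-3.3, -1.2, 8.1]
grip_width: 0.0002
```

```bash
python3 -m creep '[[[-0.01,0.025,-0.004],[0,0,0],1],[[-0.02,0.05,-0.006],[0,0,0],1],[[-0.03,0.075,-0.006],[0,0,0],1]]'; python3 -m creep '[[[-0.01,0.025,-0.003],[0,0,0],1],[[-0.02,0.05,-0.005],[0,0,0],1],[[-0.03,0.075,-0.005],[0,0,0],1]]'; python3 look.py w11
```

```text
t: 20.65
tool_pos: [0.5392, 0.0747, 0.0773]
eef_rot: [0.002, 0.556, 0.831, -0.0]
wrist_force: [-0.6, -5.8, 6.8]
grip_width: -0.0
t: 21.02
tool_pos: [0.5388, 0.0777, 0.0773]
eef_rot: [0.003, 0.556, 0.831, 0.0]
wrist_force: [0.0, -4.9, 7.3]
grip_width: 0.0
tcp g -0.07806568309691636 -0.0016147343512152152 [0.53881647 0.07768559 0.07732041] [ 0.0392359  -4.93391542  7.29450604]
jaw 2711 [0.00227928 0.02399195]
```

```bash
python3 -m creep '[[[-0.01,0.025,-0.006],[0,0,0],1],[[-0.02,0.05,-0.01],[0,0,0],1],[[-0.03,0.075,-0.01],[0,0,0],1]]'; python3 -m creep '[[[-0.01,0.025,0],[0,0,0],1],[[-0.02,0.05,0],[0,0,0],1],[[-0.03,0.075,0],[0,0,0],1]]'; python3 look.py w12
```

```text
t: 21.45
tool_pos: [0.5382, 0.0805, 0.0773]
eef_rot: [0.003, 0.556, 0.831, 0.0]
wrist_force: [2.1, -6.9, 7.9]
grip_width: -0.0003
t: 21.82
tool_pos: [0.5371, 0.0836, 0.0772]
eef_rot: [0.003, 0.556, 0.831, 0.001]
wrist_force: [2.9, -6.2, 8.0]
grip_width: 0.0001
tcp g -0.07192086739985186 -0.002260293696907901 [0.53708206 0.0836158  0.07724168] [ 2.93849824 -6.17547555  8.00540965]
jaw 2614 [0.00264968 0.02391207]
```

```bash
python3 -m creep '[[[0,0,0.05],[0,0,0],1],[[0,0,0.2],[0,0,0],1],[[0,0,1],[0,0,0],1],[[0,0,2],[0,0,0],1],[[-0.1,0.2,3],[0,0,0],1],[[-0.4,1,3],[0,0,0],1],[[-0.5,1.2,3],[0,0,0],1],[[-0.5,1.2,3],[0,0,0],1]]'; python3 -m creep '[[[0,0,0],[0,0,0],1],[[0,0,0],[0,0,0],1]]'; python3 look.py w13
python3 - <<'E'
from cell import env
from h import *
i=env.camera_info("wrist");p,d=env.read_camera("wrist")
O=np.array([.5077,.1493]);a=np.radians(112.3);ex=np.array([np.cos(a),np.sin(a)]);ey=np.array([-ex[1],ex[0]])
W=cloud(d,i)
G=np.stack([(W[...,:2]-O)@ex,(W[...,:2]-O)@ey,W[...,2]],-1)
m=(G[...,2]>.0515)&(G[...,2]<.059)&(abs(G[...,1])<.03)
q=G[m];r=q[(q[:,0]>.0255)&(q[:,0]<.0645)];print('ring',np.percentile(r[:,:2],[.5,99.5],axis=0),cv2.minEnclosingCircle(r[:,:2].astype(np.float32)),np.median(r[:,2]))
r=q[(q[:,0]>-.01)&(q[:,0]<.025)];print('jaw',np.percentile(r[:,:2],[.5,99.5],axis=0))
r=q[(q[:,0]>.065)&(q[:,0]<.09)];print('anv',np.percentile(r[:,:2],[.5,99.5],axis=0))
E
```

```text
t: 22.88
tool_pos: [0.5137, 0.1334, 0.1949]
eef_rot: [-0.0, 0.556, 0.831, -0.0]
wrist_force: [0.5, 0.4, 0.1]
grip_width: -0.0001
t: 23.12
tool_pos: [0.5146, 0.1324, 0.1949]
eef_rot: [-0.0, 0.557, 0.831, -0.0]
wrist_force: [0.7, 0.0, 0.3]
grip_width: -0.0001
tcp g -0.018280532431335636 8.076037372055585e-05 [0.51456194 0.13235603 0.19494253] [0.68561791 0.03192208 0.25425122]
jaw 714 [0.00304408 0.02398832]
ring [[ 0.02563428 -0.01974259]
 [ 0.06316286  0.0182355 ]] ((0.04427456483244896, -0.0004734674876090139), 0.019943028688430786) 0.05525721266364176
jaw [[ 0.00202025 -0.01681519]
 [ 0.0239842   0.01684965]]
anv [[ 0.06561612 -0.02193064]
 [ 0.07797674  0.02123881]]
```

View pics/w13.png

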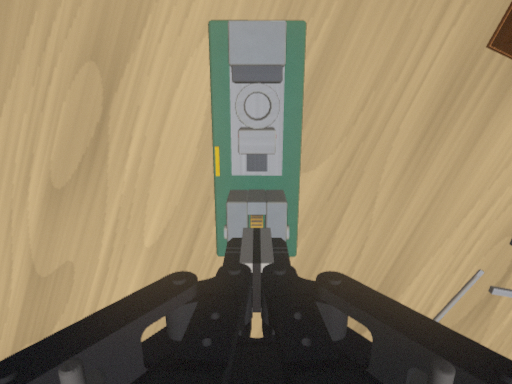

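```bash
python3 -m creep '[[[-0.1,0.25,-0.5],[0,0,0],1],[[-0.14,0.35,-1],[0,0,0],1],[[-0.14,0.35,-1.5],[0,0,0],1],[[-0.14,0.35,-1.5],[0,0,0],1],[[-0.14,0.35,-1.5],[0,0,0],1],[[-0.14,0.35,-1.5],[0,0,0],1]]'; python3 look.py w14
python3 - <<'E'
import cv2
p=cv2.imread('pics/w14.png');cv2.imwrite('pics/w14c.png',cv2.resize(p[0:240,150:362],None,fx=2.5,fy=2.5,interpolation=cv2.INTER_CUBIC))
E
```

```text
t: 23.98
tool_pos: [0.5095, 0.1469, 0.1363]
eef_rot: [0.001, 0.556, 0.831, 0.001]
wrist_force: [0.0, -0.2, -0.7]
grip_width: 0.0001
tcp g -0.002882886573781368 -0.0008143699620068931 [0.50954739 0.14694174 0.13633985] [ 0.03600029 -0.192408   -0.68669866]
jaw 1068 [0.00275552 0.02411088]
```

View pics/w14c.png

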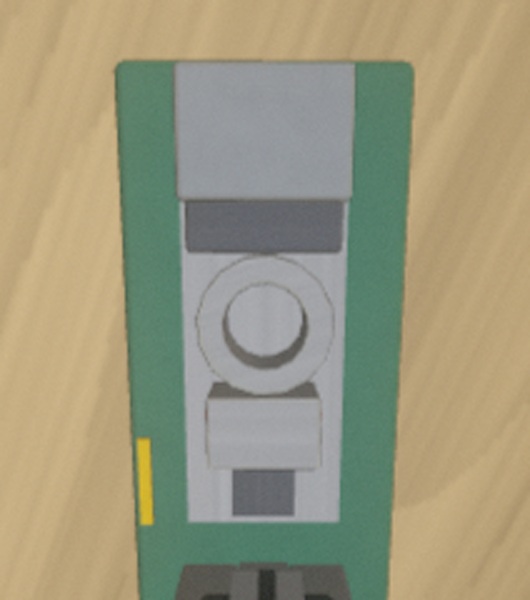

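Run:
```python
from cell import env
from h import *
i=env.camera_info("wrist");p,d=env.read_camera("wrist")
O=np.array([.5077,.1493]);a=np.radians(112.3);ex=np.array([np.cos(a),np.sin(a)])
g=p.astype(int).sum(2)//3
print('anvil/ring',[(v,*g[v,252:260:3]) for v in range(96,108)])
print('ring/jaw',[(v,*g[v,252:260:3]) for v in range(150,166)])
for v,z in((100.5,.053),(101.5,.055),(102,.055),(157.5,.055),(158.5,.056)):
    print(v,z,round(float((ray(i,256,v,z)[:2]-O)@ex),5))
```

```text
anvil/ring [(96, np.int64(106), np.int64(104), np.int64(104)), (97, np.int64(105), np.int64(104), np.int64(104)), (98, np.int64(104), np.int64(103), np.int64(104)), (99, np.int64(100), np.int64(105), np.int64(101)), (100, np.int64(98), np.int64(101), np.int64(99)), (101, np.int64(118), np.int64(106), np.int64(103)), (102, np.int64(132), np.int64(126), np.int64(132)), (103, np.int64(149), np.int64(158), np.int64(163)), (104, np.int64(167), np.int64(166), np.int64(165)), (105, np.int64(164), np.int64(163), np.int64(165)), (106, np.int64(164), np.int64(164), np.int64(164)), (107, np.int64(166), np.int64(166), np.int64(164))]
ring/jaw [(150, np.int64(167), np.int64(165), np.int64(166)), (151, np.int64(167), np.int64(165), np.int64(166)), (152, np.int64(166), np.int64(167), np.int64(164)), (153, np.int64(166), np.int64(164), np.int64(165)), (154, np.int64(165), np.int64(167), np.int64(163)), (155, np.int64(164), np.int64(166), np.int64(164)), (156, np.int64(165), np.int64(163), np.int64(158)), (157, np.int64(142), np.int64(142), np.int64(132)), (158, np.int64(99), np.int64(97), np.int64(98)), (159, np.int64(133), np.int64(133), np.int64(132)), (160, np.int64(165), np.int64(162), np.int64(162)), (161, np.int64(164), np.int64(164), np.int64(163)), (162, np.int64(165), np.int64(164), np.int64(164)), (163, np.int64(165), np.int64(165), np.int64(165)), (164, np.int64(165), np.int64(166), np.int64(165)), (165, np.int64(166), np.int64(166), np.int64(165))]
100.5 0.053 0.06526
101.5 0.055 0.06461
102 0.055 0.06428
157.5 0.055 0.02523
158.5 0.056 0.02468
```

```bash
python3 -m creep '[[[0,0,1],[0,0,0],1],[[0.3,-0.8,2],[0,0,0],1],[[0.5,-2,3],[0,0,0],1],[[0.5,-3,3],[0,0,0],1],[[0.5,-3,3],[0,0,0],1],[[0.5,-3,3],[0,0,0],1]]'
python3 - <<'E'
from cell import env
import cv2
for n in("top",):
    p,d=env.read_camera(n); cv2.imwrite("pics/topf.png",p[:,:,::-1])
E
```

```text
t: 24.82
tool_pos: [0.5285, 0.0273, 0.2554]
eef_rot: [-0.0, 0.557, 0.831, 0.0]
wrist_force: [-0.2, 0.8, 0.8]
grip_width: -0.0001
```

View pics/topf.png

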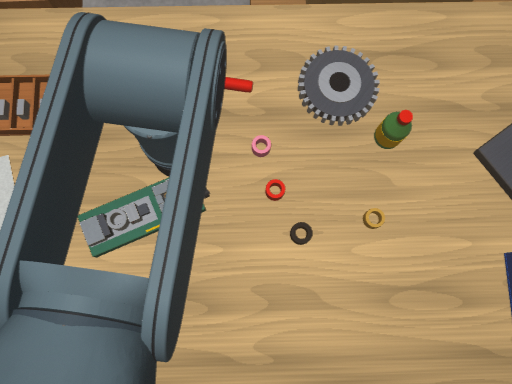

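The ring sits at (120,218) between the jaw and the anvil. The other rings are where they started and the hand is clear.

```bash
python3 -c "
from cell import env
print(env.hand_in())"
```

```text
the job is handed in; nothing more can be done
None
```

The ring is home against the anvil with the jaw closed on it, and I handed the job in at about 25 s of the 67 s allowed. I set the ring down midway across the bed, about 4 mm short of home, and let go. Then I rolled the thumbwheel with three light fingertip strokes (about 5–8 N), lifted the hand clear and handed in.

**Stall:** the first stroke brought the jaw most of the way and the second finished it. For most of the second stroke and all of the third, the tip slid on and the jaw did not move. The pull along the rim rose from about 3 N to nearly 7 N, which I take as the nip.

**Position:** the last close picture showed the ring touching both the jaw and the anvil face, with no bed visible between them. The ring was within 0.5 mm of the gauge's centre line.

**Disagreements:**
- My measured positions vary by up to 1 mm. The depth data put the ring about 0.7 mm short of nominal home, while casting the picture edges put both gaps at about 0.5 mm or less. I relied on the stall as the deciding sign.
- During the last two strokes the push on the tip dropped as low as 4–5 N at times, below the suggested 7–10 N. I brought it back to 7–8 N for most of the last stroke.

The brass and black bushes and the pink and red rings did not move.

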